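Fit the splined drive gear of an office printer and hold it home

ROBOT

A 6-joint arm with a two-finger parallel gripper is mounted at the origin on the work surface. World frame = base frame: x ahead of the robot, y to its left, z up, the work surface at z = 0. Lengths are in m, angles in degrees, forces in N, time in s.
With the tool pointing down it reaches from about 0.3 to 0.75 m from the base axis. Payload 8.5 kg.
Tool frame: the origin (TCP) lies midway between the tips of the shut fingers; the grasp point (between the pads) lies env.tcp_to_grasp behind it (env.tcp_to_grasp is the distance from the TCP to the grasp point, in m); z points along the fingers, y is the line along which they close (so a half turn about z gives the same grasp; the last joint's range is limited). The gripper opens to 85 mm and grips with 20 to 120 N. Pads are 22 mm wide; open, the fingers measure 114 mm over their backs; the gripper's body (76 mm by 85 mm) begins 54 mm behind the grasp point. The pads swing forward as they close: fully open they stand 13 mm farther back than shut.
Start: joints at [-87.508, 21.807, 74.336, -0, 83.858, -12.336], TCP at [0.141, -0.532, 0.231] pointing down, gripper open.
Joint ranges: [-178.18, 178.18], [-50.72, 133.34], [12.68, 142.11], [-81.47, 261.47], [9.98, 163.14], [-165.26, 165.26]. Speed limits (degrees/s): [136.94, 136.94, 180, 180, 180, 180].

INTERFACE

Orientations are given as a 3x3 rotation matrix whose columns are the frame's x, y, z axes.
In Python, from rig import observe, optics, job, env gives the robot as it stands. The module is installed in compiled form; this text tells all that it offers.
- The arm moves only by the shell command python3 -m jog 'ROWS' [FORCE]. ROWS is JSON, a list of rows, each a list of 7 numbers: the turn, a rotation vector about the tool's x, y, z in rad, then the shift along the tool's x, y, z in m, then the opening in per cent of the stroke, from 0 (shut) to 100 (fully open). A call has 1 to 10 rows; each row shifts and turns the commanded pose from where the row before left it, along the tool's axes as they then stand; what a row does not reach is not made up. A row lasts 1/8 s, in which the tool goes at most 62.5 mm and 10.7 degrees, less where a joint would pass 70% of its speed; a pose out of reach is approached as far as the arm can. A call is refused whole if a number of a shift passes 0.0625 or a number of a turn 0.188, either way. A call with a gripper value outside its range is refused whole. The fingers move at their own pace and stop on an object; FORCE is the grip in N (left out, the last holds). Time passes only in rows, so rows that do not move let the fingers close. It gives the time, the measured TCP pose, the force, the opening and the grip force at its end, in the units of the state.
- observe(): the state, without advancing time (a new reading comes with each control period).
- optics.get_image(name): name is "scene" or "top" or "wrist"; returns a dict with "pixels" (420x560x3 uint8, red, green, blue), "mtx" (3x3 intrinsics, pixels), "rvec" (rotation vector, rad) and "tvec" (3), from world to camera coordinates, as OpenCV has them. Camera axes: x right, y down, z forward; pixel columns grow to the right and rows downward; lengths in m; the calibration is good to about 2 mm. A picture is of the moment at which its call begins. There is no depth.
- job.close_job(): hands the job in; it is judged then, once.
The state is a dict: "time_s": time; "q": joint angles; "qvel": joint speeds; "joint_efforts": joint torques, N m; "position": TCP position; "tool_rot": TCP orientation; "ft_force": force on the tool from outside, world axes, zero at the start; "wrist_torque": the same for the moment, N m; "grip_width": finger opening in m; "gripper_force": force on a finger pad.
Only numpy, scipy, OpenCV 4.12 (cv2) and the standard library are available. Lean on these libraries where they do the work, as an engineer would, in place of code of your own. Each camera call takes 0.05 s, during which the arm holds its last target. There are 200 camera calls.

TASK

Fit the tall-hubbed white gear onto the upright splined spindle of the printer's drive unit: pick it up by its hub, keep it level, turn it until its cross-shaped bore meshes with the ribs, and slide it fully home, down against the spring collar until it seats firmly on the shoulder. Finish while still holding it pressed home (the spring would push it up again, and a colleague will put on the retaining clip). Leave the flat gear, the mug, the stapler and the screwdriver where they are.

Things in the scene. Friction and masses are not known exactly. Their poses are not given: they have to be found in the camera images.
- gear: The gear to fit: white plastic, about 90 g. Toothed disc 65 mm in diameter, 12 mm thick, with a round hub 34 mm in diameter up to 42 mm total height. It lies hub up on the mat. Origin: centre of the underside; z up along the bore. Right through goes a cross-shaped bore: two slots 9 mm wide, 26 mm long, along its x and y axes; it fits in four positions a quarter turn apart.
- gear_hub (a point): Point on the gear's axis 34 mm above its underside, 8 mm below the hub's top: the height at which to grasp the hub (fingertips then just clear the disc).
- spindle: Steel splined spindle, fixed, upright on the drive unit; it does not turn. Origin: on its axis at the unit's top plate, 55 mm above the table; z up. Four ribs form a cross along its x and y axes, 24 mm across, each rib 7 mm wide, from the shoulder (10 mm) up to 34 mm, top edges rounded by 1.8 mm. A round pilot pin, 10 mm in diameter, goes on up the middle to 44 mm, its tip tapered to 6 mm.
- spindle_shoulder (a point): On the spindle's axis, at the flat top of its round shoulder (23 mm in diameter), 10 mm above the spindle's origin: the gear's underside rests here, on a hard stop, when home.
- spindle_rib_top (a point): On the spindle's axis, at the height of the rib tops, 34 mm above the spindle's origin. A gear lowered out of mesh stops with its underside here. Within about 5 degrees of true the splines pass freely; up to about 10 degrees off they may slip in by themselves.
- collar (a joint): Black plastic spring collar round the spindle's shoulder, 33 mm outside diameter: how far it is pushed down, m. 0 = up (its top is 17.5 mm above the spindle's origin), 0.0075 = level with the shoulder, gear home. Only the gear's hub presses it. Spring: about 3 N at the top, 10 N when down; it lifts the gear again when let go.
- drive_unit: The printer's drive unit, fixed: grey box 150 x 130 mm, 55 mm high, steel top plate; origin at the centre of its underside on the table. The spindle stands in the middle of its top. A small white idler gear and a white plug, under 20 mm high, are beside the spindle, clear of the gear.
- mat: Black rubber mat, 120 mm (x) by 200 mm (y), 3 mm thick, fixed; both gears lie on it. Origin at the centre of its underside.
- old_gear: Bystander: flat white gear, 65 mm in diameter, 12 mm thick, round bore, no hub. Origin at the centre of its underside.
- mug: Bystander: white mug, 80 mm in diameter, 95 mm high. Origin at the centre of its underside.
- stapler: Bystander: black stapler, 135 mm long (along y), 35 mm wide, 47 mm high. Origin at the centre of its underside.
- screwdriver: Bystander: screwdriver with a black handle, lying on the desk between the mat and the drive unit, along its own x. Origin under its middle.
There are look-alikes about, which are no part of the job. Of the things that look like the gear, take the one that is farthest to the robot's right at the start.

How it is judged:
By the outcome, as a careful person would: the job done as asked, in the order asked, and still so for the second after the job is handed in, while the arm keeps its last pose, push and grip.
It also fails if it takes over 38 s, if anything falls off the work surface, if the arm or the gripper's body presses on something with over 40 N, if the wrist force passes 120 N, or if a joint passes its speed limit or range.

## Working session

There is one attempt and no reset: what is moved stays moved. The work goes in short steps, Python scripts to look and compute and a shell command to move; the robot and the scene stay as the last step left them, time stands still between calls to the robot, and variables do not carry over. Pictures are saved under pics/ and viewed, at most 13 in all, crops included, and the job is handed in when it is done.

```bash
mkdir -p pics; cat > h.py <<'E'
import numpy as np,cv2
from rig import observe,optics,job,env
def snap(n,f):
    d=optics.get_image(n); cv2.imwrite('pics/'+f+'.png',cv2.cvtColor(d['pixels'],cv2.COLOR_RGB2BGR)); np.savez('pics/'+f,**{k:np.array(d[k]) for k in('mtx','rvec','tvec')}); return d
def ray(f,uv,z):
    d=np.load('pics/'+f+'.npz');R=cv2.Rodrigues(d['rvec'])[0];t=d['tvec'].ravel()
    c=-R.T@t; v=R.T@np.linalg.inv(d['mtx'])@np.array([uv[0],uv[1],1.]); return c+v*(z-c[2])/v[2]
def proj(f,P):
    d=np.load('pics/'+f+'.npz'); return cv2.projectPoints(np.array(P,float).reshape(-1,1,3),d['rvec'],d['tvec'],d['mtx'],None)[0].reshape(-1,2)
def crop(f,x,y,w,h,s,o):
    i=cv2.imread('pics/'+f+'.png')[y:y+h,x:x+w]; cv2.imwrite('pics/'+o+'.png',cv2.resize(i,None,fx=s,fy=s,interpolation=cv2.INTER_CUBIC))
E
python3 - <<'E'
from h import *
a=snap('scene','s0');b=snap('top','t0')
print(env.tcp_to_grasp, observe())
cv2.imwrite('pics/both.png',np.hstack([cv2.imread('pics/t0.png')]))
for f in('s0','t0'):
    d=np.load('pics/%s.npz'%f);R=cv2.Rodrigues(d['rvec'])[0];print(-R.T@d['tvec'].ravel(),R)
E
```

```text
0.0187 {'time_s': 0.1, 'q': array([-8.75087466e+01,  2.18383781e+01,  7.43778394e+01, -2.76129074e-03,
        8.38583833e+01, -1.23367048e+01]), 'qvel': array([-0.03780297,  0.04495052, -0.15711443, -0.00461061, -0.00810995,
       -0.03270397]), 'joint_efforts': array([ 5.17532011e-03, -4.49219513e+01, -2.31657887e+01, -1.27717572e-04,
        3.63538202e-03,  8.05043328e-06]), 'position': array([ 0.14072028, -0.53143049,  0.23077696]), 'tool_rot': array([[ 9.66697310e-01,  2.55922449e-01, -1.04466842e-04],
       [ 2.55922366e-01, -9.66696465e-01,  1.29871536e-03],
       [ 2.31382690e-04, -1.28220005e-03, -9.99999151e-01]]), 'ft_force': array([-0.05390107,  0.34112667,  0.08250309]), 'wrist_torque': array([-0.0620921 ,  0.02502117, -0.04312856]), 'gripper_force': 0.0, 'grip_width': 0.08510714657816983}
[ 1.06792901 -0.58207898  0.7210864 ] [[ 0.76529093  0.6435249   0.01433522]
 [ 0.39776072 -0.45527969 -0.79655936]
 [-0.50607925  0.61530164 -0.60439034]]
[0.44810907 0.07448646 0.93743983] [[-0.01911862 -0.99958378 -0.02160423]
 [-0.99150144  0.0217363  -0.12826705]
 [ 0.12868326  0.01896833 -0.99150432]]
```

View pics/t0.png

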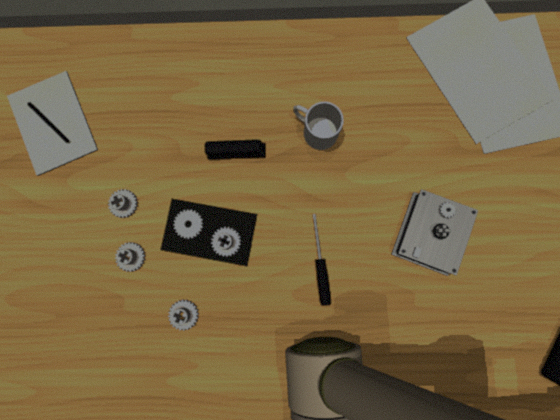

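View pics/s0.png

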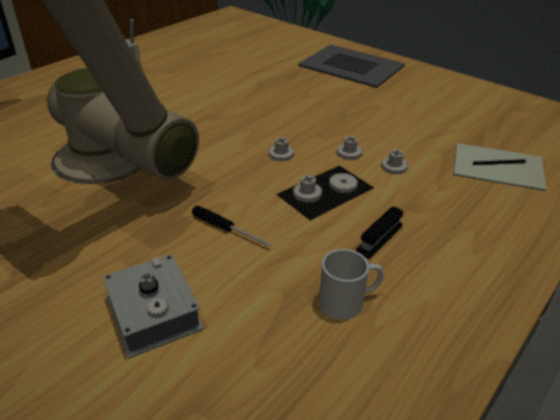

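Top view: hubbed candidates are at (226,240) on the mat, and off the mat at (123,203), (130,257) and (183,315). The flat gear is at (188,223) and the small idler at (448,210). The robot's right is image right, so I choose (226,240), which also fits the description (on the mat). The spindle is at about (441,231). Next is a close crop.

```bash
python3 - <<'E'
from h import *
crop('t0',196,212,60,60,8,'a');crop('t0',411,200,60,60,8,'b')
cv2.imwrite('pics/c0.png',np.hstack([cv2.imread('pics/a.png'),cv2.imread('pics/b.png')])[:, :960]);
i=cv2.imread('pics/c0.png');cv2.imwrite('pics/c0.png',cv2.resize(i,(800,400)))
print(ray('t0',(226,240),.045),ray('t0',(441,231),.09),ray('t0',(436,233),.055))
E
```

```text
[0.49381362 0.20348079 0.045     ] [ 0.50084729 -0.23749035  0.09      ] [ 0.49904713 -0.23968609  0.055     ]
```

View pics/c0.png

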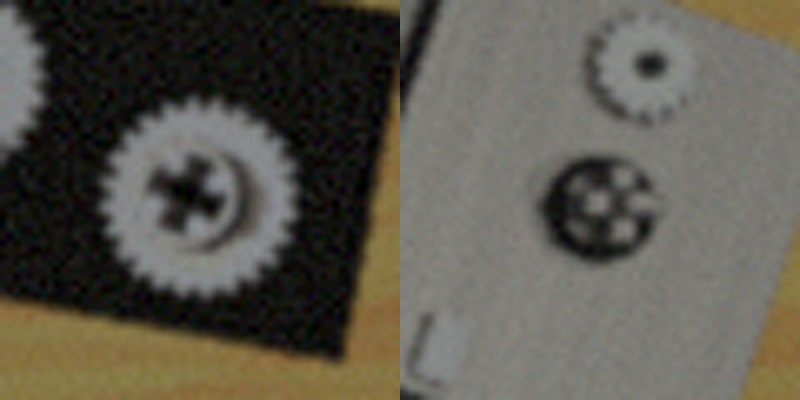

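The crop confirms a hubbed gear with a cross bore, bore centre at about (224.3,241), and the spindle tip at about (441,230.5). I'll move over the spindle first and look from the wrist.

```bash
python3 -m jog '[[0,0,0,0.0423,-0.0192,0,100],[0,0,0,0.0423,-0.0192,0,100],[0,0,0,0.0423,-0.0192,0,100],[0,0,0,0.0423,-0.0192,0,100],[0,0,0,0.0423,-0.0192,0,100],[0,0,0,0.0423,-0.0192,0,100],[0,0,0,0.0423,-0.0192,0,100],[0,0,0,0.0423,-0.0192,0,100],[0,0,0,0.0423,-0.0192,0,100],[0,0,0,0.0423,-0.0192,0,100]]'; python3 -m jog '[[0,0,0,0,0,0,100],[0,0,0,0,0,0,100]]'
python3 - <<'E'
from h import *
print(ray('t0',(441,230.5),.099),ray('t0',(440.7,231.5),.0725),ray('t0',(224.4,241.2),.045),ray('t0',(226,241.5),.015))
snap('wrist','w0'); d=np.load('pics/w0.npz');R=cv2.Rodrigues(d['rvec'])[0];print(-R.T@d['tvec'].ravel(),R, d['mtx'])
print(proj('w0',[[.5,-.238,.099]]))
E
```

```text
time_s: 1.35
position: [0.5015, -0.2366, 0.231]
tool_rot: [[0.967, 0.256, -0.001], [0.256, -0.967, 0.0], [-0.0, -0.0, -1.0]]
ft_force: [-0.1, -0.6, 0.0]
grip_width: 0.0856
gripper_force: 0.0
time_s: 1.6
position: [0.5002, -0.238, 0.231]
tool_rot: [[0.967, 0.256, -0.001], [0.256, -0.967, 0.0], [-0.001, -0.0, -1.0]]
ft_force: [-0.6, -0.2, -0.5]
grip_width: 0.0852
gripper_force: 0.0
[ 0.50128366 -0.23424584  0.099     ] [ 0.50092132 -0.24325016  0.0725    ] [0.49132076 0.20692098 0.045     ] [0.49204032 0.20782762 0.015     ]
[ 0.58143299 -0.21588096  0.37404792] [[ 2.57470045e-01 -9.66286205e-01 -3.81786897e-04]
 [-9.13918362e-01 -2.43644733e-01  3.24638986e-01]
 [-3.13787194e-01 -8.32358922e-02 -9.45837926e-01]] [[325.91945186   0.         278.70757294]
 [  0.         325.91945186 213.63304012]
 [  0.           0.           1.        ]]
[[279.2876571  202.88901032]]
```

View pics/w0.png

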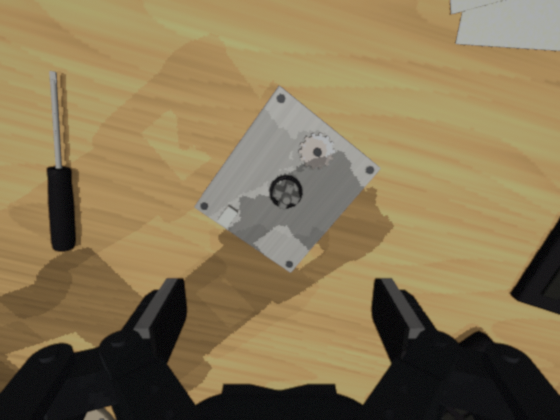

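```bash
python3 - <<'E'
from h import *
crop('w0',256,160,60,60,10,'c1')
S=[(281,98),(370,170),(290,265),(204,206)]
W=np.array([ray('w0',s,.055) for s in S]);print(W,W.mean(0))
for i in range(4):
    e=W[(i+1)%4]-W[i];print(np.linalg.norm(e),np.degrees(np.arctan2(e[1],e[0])))
E
```

```text
[[ 0.5851235  -0.21696038  0.055     ]
 [ 0.54295803 -0.31948261  0.055     ]
 [ 0.42135177 -0.27119569  0.055     ]
 [ 0.46383371 -0.16770239  0.055     ]] [ 0.50331675 -0.24383527  0.055     ]
0.11085456833141996 -112.35644271797908
0.1308423132859075 158.34316339691185
0.11187304867853363 67.6828235186443
0.1309105099471125 -22.102965774479223
```

View pics/c1.png

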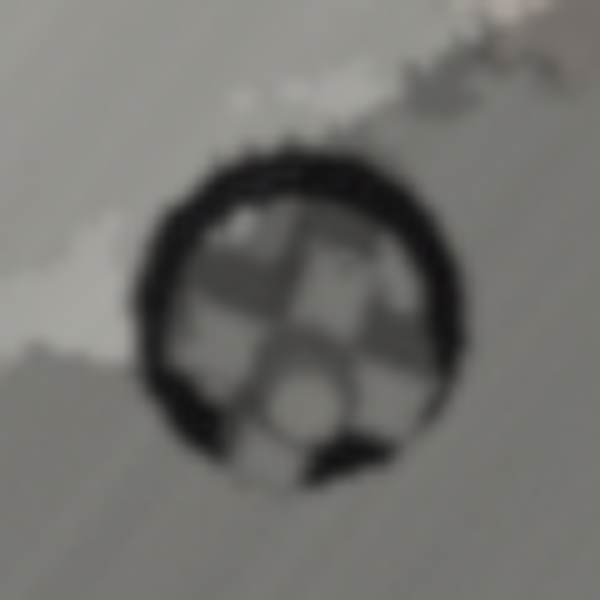

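```bash
python3 - <<'E'
from h import *
o=lambda p:(p[0]/10+256-.45,p[1]/10+160-.45)
L,Rr,T,B=[ray('w0',o(p),.089) for p in[(207,347),(397,397),(338,272),(272,462)]]
for a,b in((L,Rr),(T,B)):
    e=b-a;print((a+b)/2,np.linalg.norm(e),np.degrees(np.arctan2(e[1],e[0])))
print(ray('w0',o((303,401)),.099),ray('w0',o((300,313)),.0725))
E
```

```text
[ 0.50418485 -0.24299579  0.089     ] 0.017926610726668856 -90.33562147517186
[ 0.50461755 -0.24310613  0.089     ] 0.018850166720629207 176.79979325757992
[ 0.50436288 -0.24280719  0.099     ] [ 0.50531109 -0.24280919  0.0725    ]
```

The crop shows the steel cross ribs at about (286,196) and the pin tip at (286.3,200.1). That puts the spindle near (0.504,-0.243) with its cross yaw at about -2°. I'll go closer for a better yaw reading.

```bash
python3 -m jog '[[0,0,0,-0.012,0.0,0.03,100],[0,0,0,-0.012,0.0,0.03,100],[0,0,0,0,0,0.02,100],[0,0,0,0,0,0,100],[0,0,0,0,0,0,100]]'
python3 - <<'E'
from h import *
snap('wrist','w1')
x,y=proj('w1',[.504,-.243,.089])[0].astype(int);print(x,y)
crop('w1',x-40,y-40,80,80,7.5,'c2')
E
```

```text
time_s: 2.28
position: [0.4774, -0.2447, 0.1523]
tool_rot: [[0.967, 0.255, 0.001], [0.255, -0.967, -0.001], [0.001, 0.001, -1.0]]
ft_force: [-0.6, 0.6, 0.2]
grip_width: 0.0854
gripper_force: 0.0
287 195
```

View pics/c2.png

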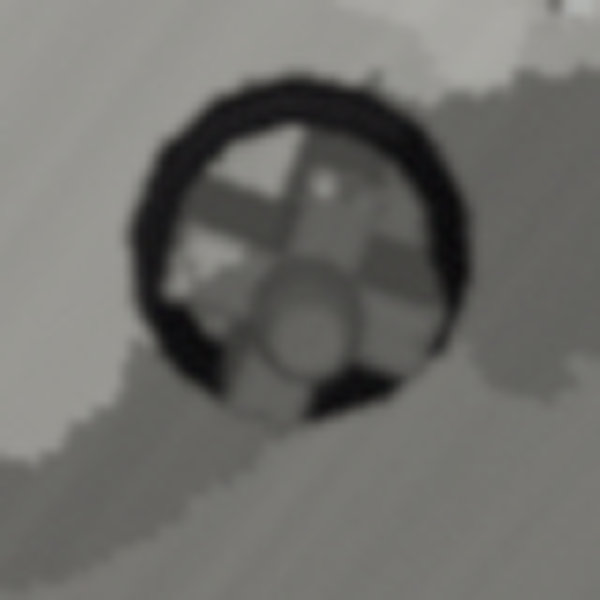

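```bash
python3 - <<'E'
from h import *
o=lambda p:(p[0]/7.5+247-.43,p[1]/7.5+155-.43)
for a,b in[((185,222),(285,250)),((185,222),(440,303)),((360,285),(440,305)),((303,180),(290,245)),((300,180),(222,395)),((378,200),(302,415)),((245,345),(222,395))]:
    e=ray('w1',o(b),.089)-ray('w1',o(a),.089);print((np.degrees(np.arctan2(e[1],e[0]))+45)%90-45)
print(ray('w1',o((303,335)),.099),ray('w1',o((300,240)),.0725))
rows=[]
for yw in(-6,-2,2):
  im=cv2.imread('pics/c2.png')
  c,s=np.cos(np.radians(yw)),np.sin(np.radians(yw));a,h=.0035,.012
  P=np.array([(h,-a),(h,a),(a,a),(a,h),(-a,h),(-a,a),(-h,a),(-h,-a),(-a,-a),(-a,-h),(a,-h),(a,-a)])@np.array([[c,s],[-s,c]])+[.5045,-.243]
  p=proj('w1',np.c_[P,np.full(12,.089)])
  p=((p-[247,155]+.5)*7.5).astype(np.int32)
  cv2.polylines(im,[p],True,(0,255,255),1);rows.append(im[60:460,100:500])
cv2.imwrite('pics/ov.png',cv2.resize(np.hstack(rows),(800,267)))
E
```

```text
-1.200979173560583
-3.2303161904750795
0.4089883388915041
4.21314611620997
-4.334540934178818
-3.2875104734262663
-8.926267013083873
[ 0.50417762 -0.24254391  0.099     ] [ 0.50573229 -0.24252155  0.0725    ]
```

View pics/ov.png

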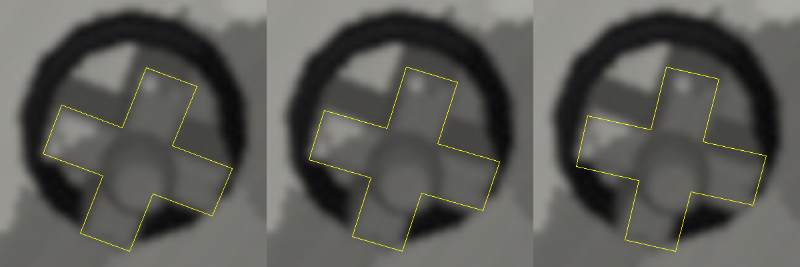

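Overlays: the best fit is about -3.5° yaw, spindle at (0.504,-0.2427). Now to the gear.

```bash
python3 -m jog '[[0,0,0,0.01,-0.0433,0,100],[0,0,0,0.01,-0.0433,0,100],[0,0,0,0.01,-0.0433,0,100],[0,0,0,0.01,-0.0433,0,100],[0,0,0,0.01,-0.0433,0,100],[0,0,0,0.01,-0.0433,0,100],[0,0,0,0.01,-0.0433,0,100],[0,0,0,0.01,-0.0433,0,100],[0,0,0,0.01,-0.0433,0.02,100],[0,0,0,0.01,-0.0433,0.02,100]]';python3 -m jog '[[0,0,0,0,0,0,100],[0,0,0,0,0,0,100]]'
python3 - <<'E'
from h import *
snap('wrist','w2')
x,y=proj('w2',[.4915,.207,.045])[0].astype(int);print(x,y)
crop('w2',x-60,y-50,120,100,6,'c3')
E
```

```text
time_s: 3.58
position: [0.4637, 0.2018, 0.112]
tool_rot: [[0.967, 0.256, 0.003], [0.256, -0.967, 0.0], [0.003, 0.0, -1.0]]
ft_force: [0.3, 0.2, 0.3]
grip_width: 0.0854
gripper_force: 0.0
time_s: 3.82
position: [0.4637, 0.2, 0.1121]
tool_rot: [[0.967, 0.256, 0.001], [0.256, -0.967, 0.0], [0.001, 0.0, -1.0]]
ft_force: [0.4, 0.0, -0.0]
grip_width: 0.0856
gripper_force: 0.0
279 190
```

View pics/c3.png

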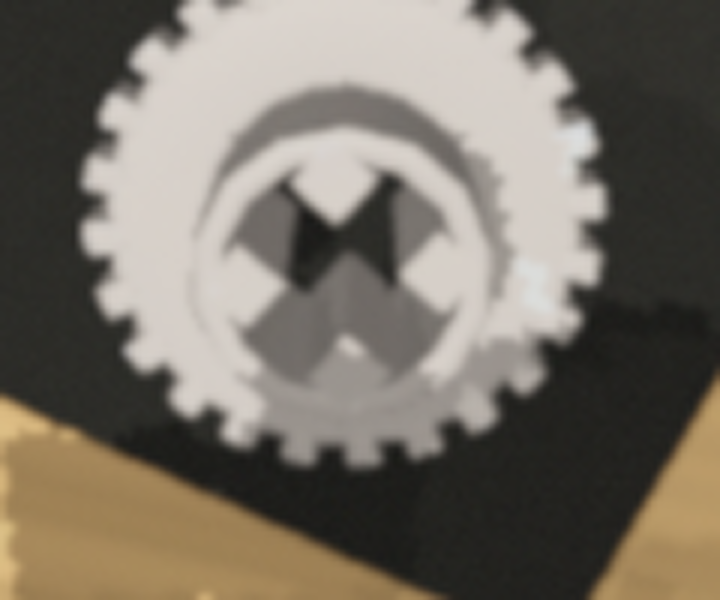

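```bash
python3 - <<'E'
from h import *
o=lambda p:(p[0]/6+219-.42,p[1]/6+140-.42)
T,L,Rr,B=[ray('w2',o(p),.045) for p in[(340,225),(285,285),(402,285),(347,342)]]
for a,b in((T,B),(L,Rr)):
    e=b-a;print((a+b)/2,np.linalg.norm(e),np.degrees(np.arctan2(e[1],e[0]))%90-45)
print(ray('w2',o((341,270)),.045))
rows=[]
for cx,cy,yw in((.491,.2065,-30),(.491,.2065,-26),(.489,.2065,-30)):
  im=cv2.imread('pics/c3.png')
  c,s=np.cos(np.radians(yw)),np.sin(np.radians(yw));a,h=.0045,.013
  P=np.array([(h,-a),(h,a),(a,a),(a,h),(-a,h),(-a,a),(-h,a),(-h,-a),(-a,-a),(-a,-h),(a,-h),(a,-a)])@np.array([[c,s],[-s,c]])+[cx,cy]
  t=np.linspace(0,6.28,60)
  for Q,z in((P,.045),(np.c_[np.cos(t),np.sin(t)]*.017+[cx,cy],.045),(np.c_[np.cos(t),np.sin(t)]*.0325+[cx,cy],.015)):
    p=proj('w2',np.c_[Q,np.full(len(Q),z)])
    p=((p-[219,140]+.5)*6).astype(np.int32)
    cv2.polylines(im,[p],True,(0,0,255),2)
  rows.append(im[0:500,70:620])
cv2.imwrite('pics/ov2.png',cv2.resize(np.hstack(rows),(800,242)))
E
```

```text
[0.4929621  0.21021964 0.045     ] 0.013312580817899036 -26.90177468583741
[0.49286006 0.21019662 0.045     ] 0.01293611624030446 -30.077425937071126
[0.49443338 0.21089653 0.045     ]
```

View pics/ov2.png

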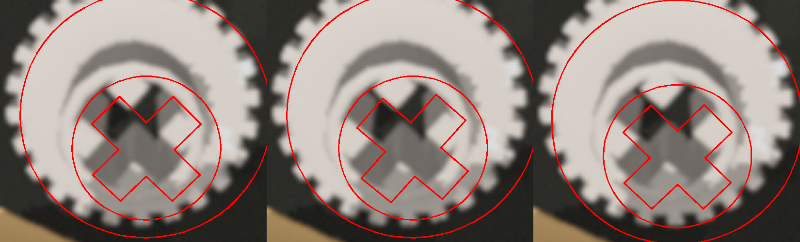

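The crop shows the bore's inner corners at image (340,225), (285,285), (402,285) and (347,342) in crop pixels. That gives the gear axis at about (0.4937,0.2105) with bore yaw about -28.5°. Descend and grip.

```bash
python3 -m jog '[[0,0,0,0.016,-0.001,0,100],[0,0,0,0.0157,-0.0015,0.02,100],[0,0,0,0,0,0.025,100],[0,0,0,0,0,0.025,100],[0,0,0,0,0,0.015,100],[0,0,0,0,0,0.01,100],[0,0,0,0,0,0,100]]'; python3 -m jog '[[0,0,0,0,0,0,45],[0,0,0,0,0,0,35],[0,0,0,0,0,0,20],[0,0,0,0,0,0,0],[0,0,0,0,0,0,0],[0,0,0,0,0,0,0]]' 50
```

```text
time_s: 4.75
position: [0.4933, 0.2105, 0.0163]
tool_rot: [[0.967, 0.256, -0.0], [0.256, -0.967, -0.0], [-0.0, -0.0, -1.0]]
ft_force: [0.6, 0.4, 0.8]
grip_width: 0.0851
gripper_force: 0.0
time_s: 5.5
position: [0.4934, 0.2109, 0.0169]
tool_rot: [[0.967, 0.256, 0.001], [0.256, -0.967, 0.0], [0.001, 0.0, -1.0]]
ft_force: [-0.7, -1.0, 6.1]
grip_width: 0.0321
gripper_force: 50.1
```

```bash
python3 -m jog '[[0,0,0,0,0,-0.01,0],[0,0,0,0,0,-0.03,0],[0,0,0,0,0,-0.05,0],[0,0,0,0,0,-0.05,0],[0,0,0,0,0,0,0],[0,0,0,0,0,0,0]]'
python3 - <<'E'
from h import *
snap('wrist','w3');snap('top','t3')
crop('w3',160,220,240,200,3.3,'c4')
E
```

```text
time_s: 6.25
position: [0.4926, 0.2106, 0.1558]
tool_rot: [[0.967, 0.256, -0.001], [0.256, -0.967, -0.0], [-0.001, -0.0, -1.0]]
ft_force: [-0.2, 0.0, -0.5]
grip_width: 0.0319
gripper_force: 49.7
```

View pics/c4.png

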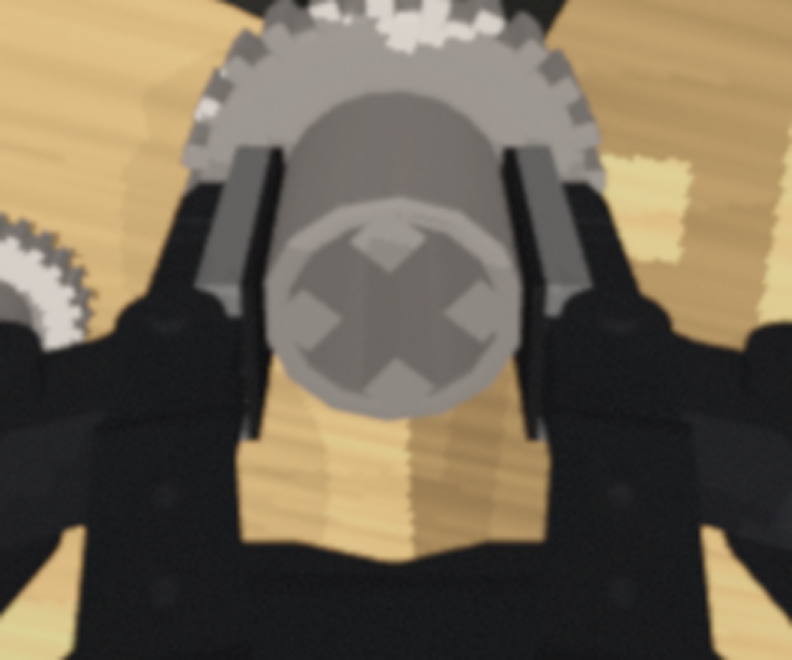

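```bash
python3 - <<'E'
from h import *
s=observe();R=s['tool_rot'];p0=s['position'];z=p0[2]+.0281
o=lambda p:(p[0]/3.3+160-.35,p[1]/3.3+220-.35)
T,L,Rr,B=[ray('w3',o(p),z) for p in[(390,272),(340,318),(446,313),(397,358)]]
for a,b in((T,B),(L,Rr)):
    e=b-a;m=(a+b)/2;print(m,R.T@(m-p0),np.linalg.norm(e),np.degrees(np.arctan2(e[1],e[0]))%90-45)
m=ray('w3',o((393.5,311)),z);print(m,R.T@(m-p0),p0,s['wrist_torque'])
E
```

```text
[0.4918675  0.21081865 0.18316078] [-0.00063707 -0.00036704 -0.02809822] 0.013005568761271678 -26.146259755787213
[0.49187102 0.21089886 0.18316078] [-0.00061315 -0.00044368 -0.02809827] 0.013526257802556287 -26.892275064717452
[0.49254434 0.21100611 0.18316078] [ 6.51932641e-05 -3.75068831e-04 -2.81001980e-02] [0.49249888 0.21061369 0.15506078] [0.00146409 0.06476709 0.01973875]
```

The gear is held level and centred on the tool axis to within about 0.6 mm, bore yaw about -26.5°. I'll carry it to the spindle, then turn +23°.

```bash
python3 -m jog '[[0,0,0,-0.0105,0.0441,0,0],[0,0,0,-0.0105,0.0441,0,0],[0,0,0,-0.0105,0.0441,0,0],[0,0,0,-0.0105,0.0441,0,0],[0,0,0,-0.0105,0.0441,0,0],[0,0,0,-0.0105,0.0441,0,0],[0,0,0,-0.0105,0.0441,0,0],[0,0,0,-0.0105,0.0441,0,0],[0,0,0,-0.0105,0.0441,0,0],[0,0,0,-0.0105,0.0441,0,0]]' 70;python3 -m jog '[[0,0,-0.1,0,0,0,0],[0,0,-0.1,0,0,0,0],[0,0,-0.1,0,0,0,0],[0,0,-0.1,0,0,0,0],[0,0,0,0,0,0,0],[0,0,0,0,0,0,0]]'
python3 - <<'E'
from h import *
s=observe();R=s['tool_rot'];p=s['position'];print(p,R.T@(np.array([.5043,-.2427,p[2]])-p),np.degrees(np.arctan2(R[1,0],R[0,0])))
snap('wrist','w4');crop('w4',160,220,240,200,3.3,'c5')
E
```

```text
time_s: 7.6
position: [0.504, -0.2437, 0.155]
tool_rot: [[0.967, 0.256, -0.002], [0.256, -0.967, 0.002], [-0.002, -0.002, -1.0]]
ft_force: [-0.2, 0.2, -1.9]
grip_width: 0.0313
gripper_force: 71.2
time_s: 8.35
position: [0.5044, -0.2423, 0.1557]
tool_rot: [[0.792, 0.611, -0.001], [0.611, -0.792, 0.001], [-0.0, -0.001, -1.0]]
ft_force: [-0.0, 0.1, -0.6]
grip_width: 0.0316
gripper_force: 71.3
[ 0.50438759 -0.24231212  0.15569594] [-3.06225721e-04  2.53668139e-04 -2.08672236e-07] 37.63794210491829
```

```bash
python3 -m jog '[[0,0,0,0,0,0.02,0],[0,0,0,0,0,0.02,0],[0,0,0,0,0,0.005,0],[0,0,0,0,0,0.003,0],[0,0,0,0,0,0,0],[0,0,0,0,0,0,0]]'; python3 -m jog '[[0,0,0,0,0,0.003,0],[0,0,0,0,0,0.003,0],[0,0,0,0,0,0.003,0],[0,0,0,0,0,0,0]]'
```

```text
time_s: 9.15
position: [0.5048, -0.2426, 0.1089]
tool_rot: [[0.791, 0.612, 0.001], [0.612, -0.791, -0.001], [0.0, 0.001, -1.0]]
ft_force: [0.4, 0.5, -0.8]
grip_width: 0.0314
gripper_force: 71.3
time_s: 9.65
position: [0.5045, -0.2426, 0.099]
tool_rot: [[0.791, 0.612, -0.0], [0.612, -0.791, -0.0], [-0.0, -0.0, -1.0]]
ft_force: [0.2, -2.2, -0.5]
grip_width: 0.0315
gripper_force: 71.3
```

It has passed the rib tops (TCP 0.103) with no axial force, so it is meshed. Continue.

```bash
python3 -m jog '[[0,0,0,0,0,0.004,0],[0,0,0,0,0,0.004,0],[0,0,0,0,0,0.004,0],[0,0,0,0,0,0,0]]'; python3 -m jog '[[0,0,0,0,0,0.003,0],[0,0,0,0,0,0.002,0],[0,0,0,0,0,0.001,0],[0,0,0,0,0,0,0],[0,0,0,0,0,0,0]]'
```

```text
time_s: 10.15
position: [0.5045, -0.2426, 0.0869]
tool_rot: [[0.791, 0.612, -0.0], [0.612, -0.791, -0.0], [-0.0, -0.0, -1.0]]
ft_force: [-0.3, -3.9, -3.1]
grip_width: 0.0313
gripper_force: 71.2
time_s: 10.78
position: [0.5046, -0.2427, 0.082]
tool_rot: [[0.791, 0.612, 0.001], [0.612, -0.791, -0.001], [-0.0, 0.001, -1.0]]
ft_force: [-2.6, -3.0, 6.3]
grip_width: 0.0314
gripper_force: 72.0
```

```bash
python3 -m jog '[[0,0,0,0,0,0.001,0],[0,0,0,0,0,0.001,0],[0,0,0,0,0,0.001,0],[0,0,0,0,0,0,0],[0,0,0,0,0,0,0]]' 90; python3 -m jog '[[0,0,0,0,0,0.001,0],[0,0,0,0,0,0,0],[0,0,0,0,0,0,0]]'
```

```text
time_s: 11.4
position: [0.5046, -0.2427, 0.0793]
tool_rot: [[0.791, 0.612, 0.001], [0.612, -0.791, -0.001], [0.0, 0.001, -1.0]]
ft_force: [-3.1, -1.2, 8.9]
grip_width: 0.0311
gripper_force: 89.9
time_s: 11.78
position: [0.5047, -0.2427, 0.079]
tool_rot: [[0.791, 0.612, 0.001], [0.612, -0.791, -0.001], [0.0, 0.002, -1.0]]
ft_force: [-4.2, -1.0, 16.0]
grip_width: 0.0312
gripper_force: 90.9
```

```bash
python3 -m jog '[[0,0,0,0,0,0.001,0],[0,0,0,0,0,0,0],[0,0,0,0,0,0,0],[0,0,0,0,0,0,0]]'
python3 - <<'E'
from h import *
snap('scene','s5');crop('s5',70,200,160,140,4.3,'c6')
snap('wrist','w5')
E
```

```text
time_s: 12.28
position: [0.5047, -0.2427, 0.0789]
tool_rot: [[0.791, 0.612, 0.002], [0.612, -0.791, -0.002], [0.0, 0.003, -1.0]]
ft_force: [-7.3, 0.3, 22.8]
grip_width: 0.0312
gripper_force: 91.9
```

View pics/c6.png

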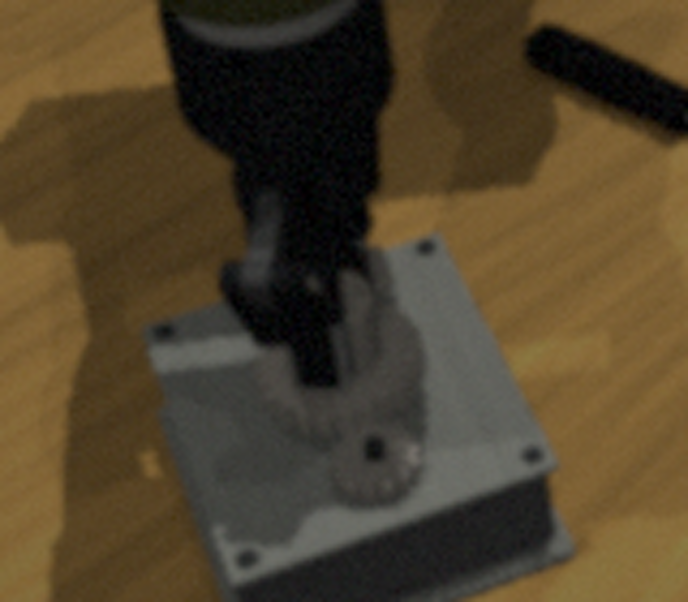

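The crop shows the gear low over the unit at crop (340,370), beside the idler at (375,450). The TCP has stopped at 0.0789, the predicted home height, and force rises to 23 N against the hard stop.

```bash
python3 -c "
from rig import job
print(job.close_job())"
```

```text
the job is handed in; nothing more can be done
None
```

The tall-hubbed gear is meshed on the spindle and held pressed against the shoulder with about 23 N, gripped at about 90 N; I handed the job in at about 12.4 s, and no verdict was returned.

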